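# Press the two loose marker caps home

## Task

The caps of the red and the blue marker are standing proud and the ink will dry out. With the fingertips press each of these two caps gently straight down until it is fully home, in either order, then withdraw. Do not pull or lift any marker out of the tray, and do not touch the other markers or anything else on the counter.

Things in the scene. Friction and masses are not known exactly. Their poses are not given: they have to be found in the camera images.
- marker_red: upright marker 18 mm across, standing loose in a well of the tray, grey barrel; red cap that is not pushed home. Origin at the centre of its foot, z up along the marker; 85 mm above the foot the barrel ends in a shoulder that the cap's lower edge meets when it is home.
- red_top (a point): centre of the flat top of the red cap (cap 21 mm across, 40 mm long, slides straight down on a white neck 14 mm thick); it moves with the cap and is 125 mm above the marker's foot when the cap is home.
- red_cap (a joint): how far the red cap has been pushed down, m: starts between 0 and 0.004 (8 to 12 mm of white neck showing), 0.012 is fully home against a firm stop. It takes about 3 N to slide and stays where it is left.
- marker_blue: upright marker 18 mm across, standing loose in a well of the tray, grey barrel; blue cap that is not pushed home. Origin at the centre of its foot, z up along the marker; 85 mm above the foot the barrel ends in a shoulder that the cap's lower edge meets when it is home.
- blue_top (a point): centre of the flat top of the blue cap (cap 21 mm across, 40 mm long, slides straight down on a white neck 14 mm thick); it moves with the cap and is 125 mm above the marker's foot when the cap is home.
- blue_cap (a joint): how far the blue cap has been pushed down, m: starts between 0 and 0.004 (8 to 12 mm of white neck showing), 0.012 is fully home against a firm stop. It takes about 3 N to slide and stays where it is left.
- marker_green: upright marker 18 mm across, standing loose in a well of the tray, grey barrel; green cap (21 mm across) fixed, already home, its top 125 mm above the foot. Origin at the centre of its foot. To be left alone.
- marker_yellow: upright marker 18 mm across, standing loose in a well of the tray, grey barrel; yellow cap (21 mm across) fixed, already home, its top 125 mm above the foot. Origin at the centre of its foot. To be left alone.
- marker_black: upright marker 18 mm across, standing loose in a well of the tray, grey barrel; black cap (21 mm across) fixed, already home, its top 125 mm above the foot. Origin at the centre of its foot. To be left alone.
- tray: dark grey hard silicone block, fixed, 140 x 200 x 45 mm (x, y, z), origin under its centre on the counter, z up. Five wells 20 mm across, 37 mm deep (floors 8 mm above the counter) at x, y (mm): (-35,-60), (-35,0), (-35,60), (35,-30), (35,30), one marker in each in any order; nearest markers are 60 mm apart.
- mug: blue ceramic mug, loose, 82 mm across, 95 mm high, handle to its +y; origin under its centre. To be left alone.
- clear_box: open clear plastic box, loose, 130 x 190 x 70 mm; origin under its centre. To be left alone.
- tape_gun: orange handheld tape gun with a steel lever, lying loose on its side, about 250 x 110 x 55 mm, handle to its -x; origin on the counter near its middle. To be left alone.
- tape_roll: roll of brown packing tape, loose, lying flat, 96 mm across, 48 mm high; origin under its centre. To be left alone.
- switch_plate: chrome light switch plate (75 x 120 mm) with two toggles, face up on a white mounting box, 40 mm high, 61 mm over the toggles, fixed to the counter; origin under its centre. To be left alone.

How it is judged (in metres and radians):
At the end, for the whole second after the job is handed in: Both the red and the blue cap are pushed down at least 10 of their 12 mm (within 2 mm of fully home); all five markers stand upright (within 0.2 rad), at rest in their own wells of the tray, within 8 mm of where they began (value of joint each of red_cap, blue_cap above 0.01 m and angle between each of marker_red, marker_blue, marker_green, marker_yellow, marker_black's own z axis and vertical below 0.2 rad and distance of each of marker_red, marker_blue, marker_green, marker_yellow, marker_black from where it was at the start of the episode below 0.008 m and z of each of marker_red, marker_blue, marker_green, marker_yellow, marker_black in the frame of tray below 0.012 m and linear speed of each of marker_red, marker_blue, marker_green, marker_yellow, marker_black below 0.02 m/s); the robot touches nothing.
It fails at once if the green, yellow or black marker was touched or moved (contact force between any of the fingers, the arm and marker_green above 0.5 N or distance of any of marker_green, marker_yellow, marker_black from where it was at the start of the episode above 0.01 m or contact force between any of the fingers, the arm and marker_yellow above 0.5 N or contact force between any of the fingers, the arm and marker_black above 0.5 N).
It fails at once if the mug, clear box, tape gun, roll of tape or switch plate was touched or moved (contact force between any of the fingers, the arm and mug above 0.5 N or distance of any of mug, clear_box, tape_gun, tape_roll from where it was at the start of the episode above 0.01 m or contact force between any of the fingers, the arm and clear_box above 0.5 N or contact force between any of the fingers, the arm and tape_gun above 0.5 N or contact force between any of the fingers, the arm and tape_roll above 0.5 N or contact force between any of the fingers, the arm and switch_plate above 0.5 N).
It fails at once if the red or blue marker was lifted in its well (over 6 mm) (z of any of marker_red, marker_blue in the frame of tray above 0.014 m).
It fails at once if the red or blue marker was pressed harder than 40 N, or touched with anything but the fingers (contact force between the fingers and marker_red above 40 N or contact force between the fingers and marker_blue above 40 N or contact force between the arm and marker_red above 0.5 N or contact force between the arm and marker_blue above 0.5 N).
It fails at once if the tray was touched (contact force between any of the fingers, the arm and tray above 0.5 N).
It also fails if it takes over 38 s, if anything falls off the work surface, if the arm or the gripper's body presses on something with over 40 N, if the wrist force passes 120 N, or if a joint passes its speed limit or range.

## Robot

A 6-joint arm with a two-finger parallel gripper is mounted at the origin on the work surface. World frame = base frame: x ahead of the robot, y to its left, z up, the work surface at z = 0. Lengths are in m, angles in degrees, forces in N, time in s.
With the tool pointing down it reaches from about 0.375 to 0.9 m from the base axis. Payload 3.1 kg.
Tool frame: the origin (TCP) lies at the very end of the fingers, on their centre line; the grasp point (between the pads) lies 19 mm behind it; z points along the fingers, x is the direction in which the jaws open and shut, and the axes are right-handed (so a half turn about z gives the same grasp; the last joint's range is limited). The gripper opens to 87 mm and grips with 3 to 60 N. Pads are 19 mm wide; open, the fingers measure 117 mm over their backs; the gripper's body (75 mm by 190 mm) begins 51 mm behind the grasp point.
Start: joints at [53.772, 30.224, 82.088, -0, 67.689, -10.227], TCP at [0.274, 0.562, 0.223] pointing down, gripper open.
Joint ranges: [-176.69, 176.69], [-43.24, 126.21], [12.49, 139.97], [-82, 262], [0, 151.66], [-163.58, 163.58]. Speed limits (degrees/s): [159.86, 159.86, 180, 180, 180, 180].

## Interface

Orientations are given as a 3x3 rotation matrix whose columns are the frame's x, y, z axes.
In Python, from rig import read_state, capture, bot gives the robot as it stands.
- The arm moves only by the shell command python3 -m crank 'ROWS' [OPENING]. ROWS is JSON, a list of rows, each a list of 2 entries, a list of its own where there are three numbers: the shift along the tool's x, y, z in cm, then the turn, a rotation vector about the tool's x, y, z in rad. In form: [[[dx, dy, dz], [wx, wy, wz]], ...]. A call has 1 to 12 rows; each row shifts and turns the commanded pose from where the row before left it, along the tool's axes as they then stand; what a row does not reach is not made up. A row lasts 1/10 s, in which the tool goes at most 50 mm and 8.59 degrees, less where a joint would pass 70% of its speed; a pose out of reach is approached as far as the arm can. A call with a gripper value outside its range is refused whole. OPENING is the closure, from -1 (fully open) to 1 (shut), set as the call begins (- or left out, the last holds). The fingers move at their own pace and stop on an object; the grip force is fixed at half the most. Time passes only in rows, so rows that do not move let the fingers close. It gives the time, the measured TCP pose, the force and the opening at its end, in the units of the state.
- read_state(): the state, without advancing time (a new reading comes with each control period).
- capture(name): name is "scene" or "side" or "wrist"; returns a dict with "pixels" (480x640x3 uint8, red, green, blue), "camera_matrix" (3x3 intrinsics, pixels), "R" (3x3) and "t" (3): a world point X has camera coordinates R X + t. Camera axes: x right, y down, z forward; pixel columns grow to the right and rows downward; lengths in m; the calibration is good to about 2 mm. A picture is of the moment at which its call begins. There is no depth.
- bot.hand_in(): hands the job in, once; it reports no verdict.
The state is a dict: "time_s": time; "joint_positions": joint angles; "qvel": joint speeds; "tau": joint torques, N m; "position": TCP position; "tcp_rot": TCP orientation; "force": force on the tool from outside, world axes, zero at the start; "moment": the same for the moment, N m; "opening": opening from 0.0 (shut) to 1.0 (fully open).
Only numpy, scipy, OpenCV 4.12 (cv2) and the standard library are available. Lean on these libraries where they do the work, as an engineer would, in place of code of your own. Each camera call takes 0.05 s, during which the arm holds its last target.

## Working session

There is one attempt and no reset: what is moved stays moved. The work goes in short steps, Python scripts to look and compute and a shell command to move; the robot and the scene stay as the last step left them, time stands still between calls to the robot, and variables do not carry over. Pictures are saved under pics/ and viewed, and the job is handed in when it is done.

```bash
mkdir -p pics; ls
python3 - <<'E'
from rig import read_state,capture,bot
import cv2,numpy as np,pickle
s=read_state();print(s['time_s'],s['position'],s['tcp_rot'],s['opening'])
for n in("scene","side","wrist"):
    c=capture(n);cv2.imwrite(f'pics/{n}0.png',c['pixels'][:,:,::-1]);pickle.dump(c,open(f'pics/{n}0.pkl','wb'))
    print(n,c['camera_matrix'].tolist(),(-c['R'].T@c['t']).round(3))
E
```

```text
pics
0.0 [0.27352399 0.56114996 0.22159487] [[ 4.38364940e-01  8.98796194e-01 -1.25743627e-03]
 [ 8.98794566e-01 -4.38366593e-01 -1.74889771e-03]
 [-2.12312066e-03 -3.63521444e-04 -9.99997680e-01]] 1.0009341650400636
scene [[436.93567209360185, 0.0, 311.7930015828887], [0.0, 436.93567209360185, 236.6603457894632], [0.0, 0.0, 1.0]] [0.979 0.312 0.94 ]
side [[588.0513683029418, 0.0, 323.5205529737256], [0.0, 588.0513683029418, 242.94216457365707], [0.0, 0.0, 1.0]] [0.278 1.015 0.938]
wrist [[430.56909091962467, 0.0, 321.99365943451966], [0.0, 430.56909091962467, 243.52368733652622], [0.0, 0.0, 1.0]] [0.215 0.59  0.383]
```

View pics/scene0.png

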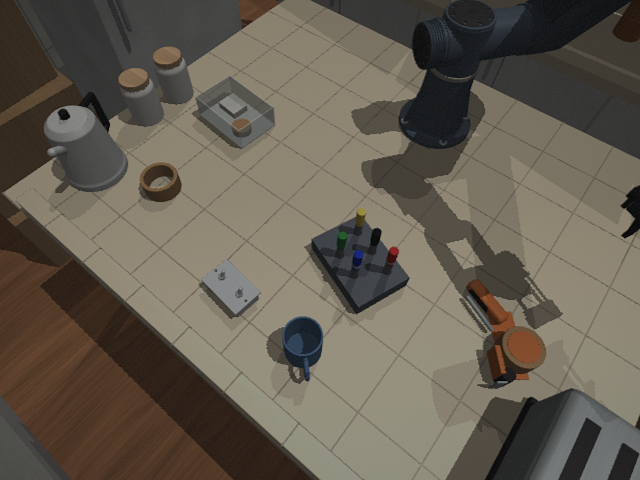

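View pics/side0.png

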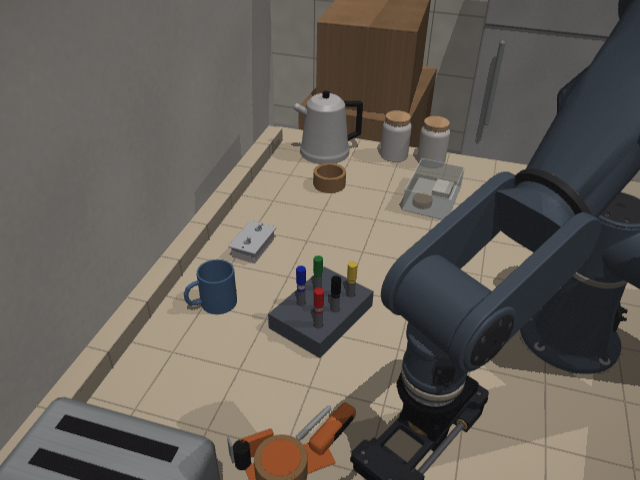

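View pics/wrist0.png

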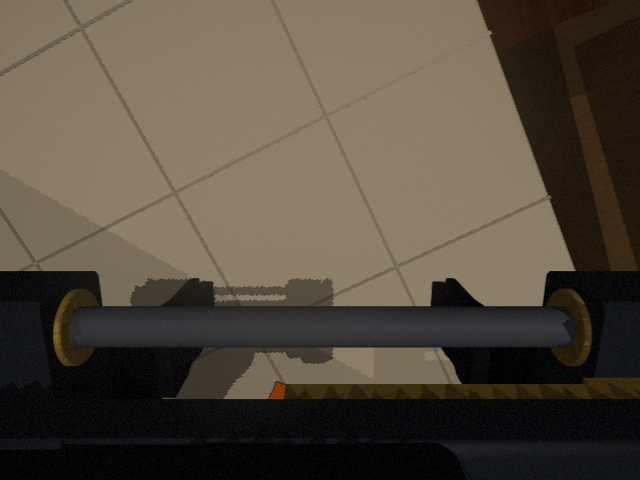

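The scene view shows the tray with the red cap at about (393,255) and blue at (358,259). In the side view red is near (319,297) and blue near (301,276). I'll enlarge both.

Run:
```python
import cv2
for n,(x,y) in dict(scene=(300,200),side=(260,240)).items():
    i=cv2.imread(f'pics/{n}0.png')[y:y+120,x:x+120];cv2.imwrite(f'pics/{n}0c.png',cv2.resize(i,(600,600),interpolation=cv2.INTER_CUBIC))
```

```text
(no output)
```

View pics/scene0c.png

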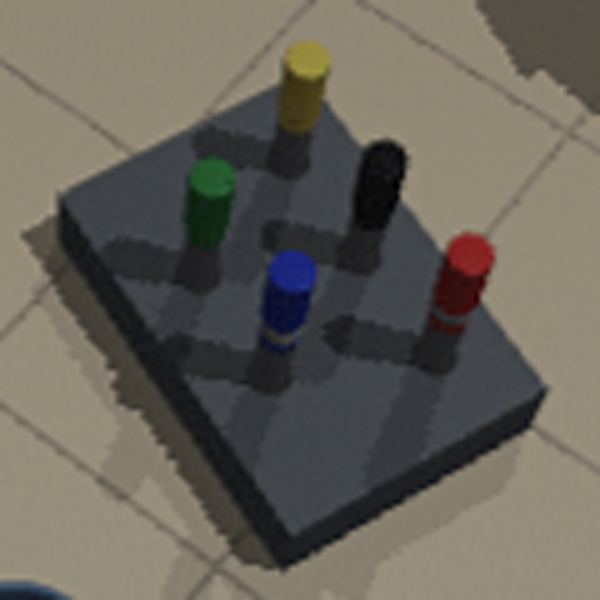

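View pics/side0c.png

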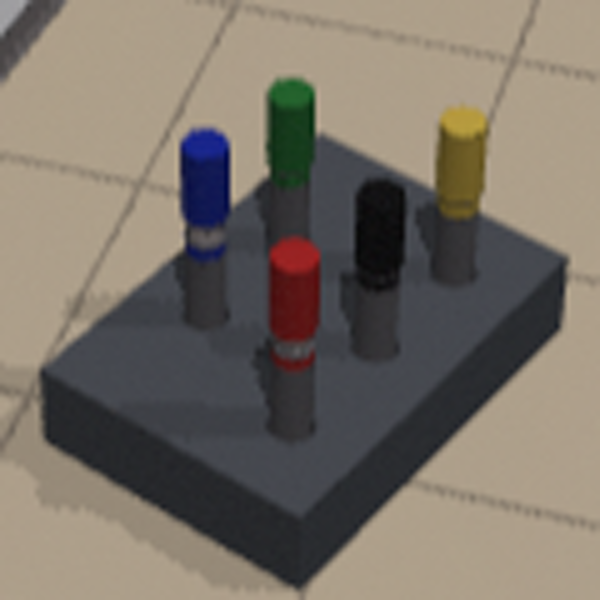

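```bash
cat > h.py <<'E'
import pickle,numpy as np
from scipy.optimize import least_squares
C={n:pickle.load(open(f'pics/{n}0.pkl','rb')) for n in('scene','side')}
def proj(c,X):
    p=np.asarray(c['R'])@X+np.asarray(c['t']).ravel(); q=c['camera_matrix']@p; return q[:2]/q[2]
S=dict(yellow=(308,58),green=(213,173),black=(384,156),blue=(293,271),red=(470,250))
D=dict(blue=(205,143),green=(291,92),red=(295,254),black=(381,193),yellow=(464,121))
obs={'scene':{k:np.array(v)/5-.4+(300,200) for k,v in S.items()},'side':{k:np.array(v)/5-.4+(260,240) for k,v in D.items()}}
E
python3 - <<'E'
from h import *
T={}
for k in S:
    r=least_squares(lambda X:np.r_[[proj(C[n],X)-obs[n][k] for n in C]].ravel(),[.6,.3,.13]);T[k]=r.x;print(k,r.x.round(4),'px err',r.fun.round(2))
W=dict(yellow=(-35,-60),black=(-35,0),red=(-35,60),green=(35,-30),blue=(35,30))
def f(p):
    x,y,a,zr,zb=p;o=[]
    for k,w in W.items():
        c,s=np.cos(a),np.sin(a);w=np.array(w)/1000
        X=np.array([x+c*w[0]-s*w[1],y+s*w[0]+c*w[1],{'red':zr,'blue':zb}.get(k,.133)])
        o+= [proj(C[n],X)-obs[n][k] for n in C]
        P[k]=X
    return np.ravel(o)
P={}
b=None
for a0 in(0,1.57,3.14,-1.57):
    r=least_squares(f,[.6,.3,a0,.143,.143])
    if b is None or r.cost<b.cost:b=r
print(b.x,b.cost,b.fun.reshape(5,2,2).round(2).tolist());f(b.x);print(P)
E
```

```text
yellow [0.478  0.0621 0.1297] px err [-0.01 -0.19 -0.13  0.12]
green [0.5539 0.0659 0.1303] px err [ 0.01  0.17  0.13 -0.11]
black [0.4993 0.118  0.1299] px err [-0.   -0.03 -0.02  0.02]
blue [0.5754 0.1226 0.1406] px err [-0.03 -0.33 -0.27  0.21]
red [0.5198 0.1744 0.139 ] px err [-0.01 -0.06 -0.04  0.03]
[0.5321336  0.10711983 5.92654985 0.13998631 0.14096618] 2.0212859283003675 [[[0.41, -0.66], [-0.34, -0.8]], [[0.69, -0.41], [-0.18, -0.69]], [[0.42, 0.17], [-0.43, -0.02]], [[0.27, -0.09], [-0.21, -0.87]], [[0.14, -0.29], [-0.35, 0.2]]]
{'yellow': array([0.47838852, 0.06311454, 0.133     ]), 'black': array([0.49933592, 0.11933915, 0.133     ]), 'red': array([0.52028332, 0.17556375, 0.13998631]), 'green': array([0.55445759, 0.06678821, 0.133     ]), 'blue': array([0.57540499, 0.12301281, 0.14096618])}
```

```bash
python3 -m crank '[[[-2,3.3,0],[0,0,0]],[[-2,3.3,0],[0,0,0]],[[-2,3.3,0],[0,0,0]],[[-2,3.3,0],[0,0,0]],[[-2,3.3,0],[0,0,0]],[[-2,3.3,0],[0,0,0]],[[-2,3.3,0],[0,0,0]],[[-2,3.3,0],[0,0,0]],[[-2,3.3,0],[0,0,0]],[[-2,3.3,0],[0,0,0]],[[-2,3.3,0],[0,0,0]],[[0,0,0],[0,0,0]]]' 1
python3 -m crank '[[[0,0,0],[0,0,0]],[[0,0,0],[0,0,0]],[[0,0,0],[0,0,0]],[[0,0,0],[0,0,0]]]'
cat > st.py <<'E'
from rig import read_state
import numpy as np
s=read_state();p=np.array(s['position']);R=np.array(s['tcp_rot'])
print(s['time_s'],p.round(4),'open',s['opening'],'F',np.round(s['force'],2))
print(R.round(3).tolist())
for k,t in dict(red=(.520,.175,.142),blue=(.5755,.1228,.143)).items():print(k,'cm tool',((R.T@(np.array(t)-p))*100).round(2))
E
python3 st.py
```

```text
time_s: 1.35
position: [0.5068, 0.2012, 0.2225]
tcp_rot: [[0.443, 0.897, 0.002], [0.897, -0.443, -0.001], [-0.0, 0.003, -1.0]]
force: [-0.8, -0.3, -0.2]
opening: 0.032
time_s: 1.75
position: [0.503, 0.2059, 0.2225]
tcp_rot: [[0.437, 0.9, -0.0], [0.9, -0.437, 0.0], [-0.0, -0.0, -1.0]]
force: [-0.8, 0.4, -0.4]
opening: 0.006
1.75 [0.503  0.2059 0.2225] open 0.006228097454423248 F [-0.75  0.45 -0.42]
[[0.437, 0.9, -0.0], [0.9, -0.437, 0.0], [-0.0, -0.0, -1.0]]
red cm tool [-2.04  2.88  8.05]
blue cm tool [-4.31 10.15  7.95]
```

```bash
python3 -m crank '[[[-1,1.5,0],[0,0,0]],[[-1,1.4,0],[0,0,0]],[[0,0,0],[0,0,0]],[[0,0,1],[0,0,0]],[[0,0,2],[0,0,0]],[[0,0,2],[0,0,0]],[[0,0,1],[0,0,0]],[[0,0,0],[0,0,0]],[[0,0,0],[0,0,0]],[[0,0,0],[0,0,0]]]'
python3 st.py
python3 - <<'E'
from rig import capture
import cv2,numpy as np
o=[]
for n,(x,y) in dict(scene=(320,180),side=(250,220)).items():
    i=capture(n)['pixels'][y:y+120,x:x+100,::-1];o.append(cv2.resize(i,(400,480),interpolation=cv2.INTER_CUBIC))
cv2.imwrite('pics/a1.png',np.hstack(o))
E
```

```text
time_s: 2.75
position: [0.5217, 0.1744, 0.1634]
tcp_rot: [[0.438, 0.899, 0.002], [0.899, -0.438, 0.0], [0.001, 0.001, -1.0]]
force: [0.7, 0.6, 1.1]
opening: 0.008
2.75 [0.5217 0.1744 0.1634] open 0.007830134931209369 F [0.73 0.6  1.12]
[[0.438, 0.899, 0.002], [0.899, -0.438, 0.0], [0.001, 0.001, -1.0]]
red cm tool [-0.03 -0.18  2.14]
blue cm tool [-2.29  7.09  2.04]
```

View pics/a1.png

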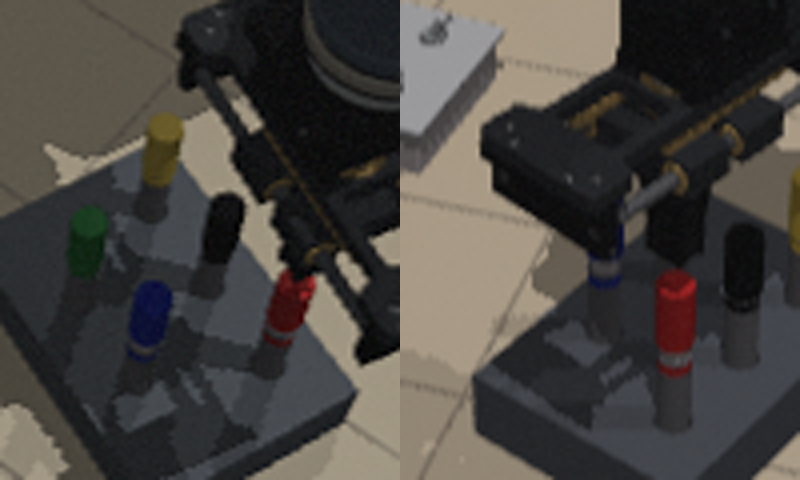

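Fingertips hang directly above the red cap in both views, clear of blue and black. I'll lower in small steps and watch the force.

```bash
python3 -m crank '[[[0,-0.1,0.5],[0,0,0]],[[0,-0.1,0.5],[0,0,0]],[[0,0,0.5],[0,0,0]],[[0,0,0.3],[0,0,0]],[[0,0,0],[0,0,0]],[[0,0,0],[0,0,0]],[[0,0,0],[0,0,0]]]'
python3 st.py
python3 -m crank '[[[0,0,0.2],[0,0,0]],[[0,0,0.2],[0,0,0]],[[0,0,0.2],[0,0,0]],[[0,0,0],[0,0,0]],[[0,0,0],[0,0,0]]]'
python3 st.py
```

```text
time_s: 3.55
position: [0.5195, 0.1751, 0.1447]
tcp_rot: [[0.438, 0.899, 0.0], [0.899, -0.438, 0.0], [0.0, 0.0, -1.0]]
force: [0.7, 0.6, -0.0]
opening: 0.003
3.55 [0.5195 0.1751 0.1447] open 0.0029699543257105444 F [ 0.65  0.65 -0.03]
[[0.438, 0.899, 0.0], [0.899, -0.438, 0.0], [0.0, 0.0, -1.0]]
red cm tool [0.02 0.05 0.27]
blue cm tool [-2.24  7.33  0.17]
time_s: 4.05
position: [0.5194, 0.175, 0.1386]
tcp_rot: [[0.438, 0.899, 0.0], [0.899, -0.438, -0.0], [0.0, 0.0, -1.0]]
force: [-0.5, 0.5, 2.0]
opening: 0.008
4.05 [0.5194 0.175  0.1386] open 0.00767874940266631 F [-0.5   0.46  1.97]
[[0.438, 0.899, 0.0], [0.899, -0.438, -0.0], [0.0, 0.0, -1.0]]
red cm tool [ 0.02  0.06 -0.34]
blue cm tool [-2.23  7.34 -0.44]
```

```bash
python3 -m crank '[[[0,0,0.15],[0,0,0]],[[0,0,0.15],[0,0,0]],[[0,0,0],[0,0,0]],[[0,0,0],[0,0,0]]]'
python3 -m crank '[[[0,0,0.1],[0,0,0]],[[0,0,0],[0,0,0]],[[0,0,0],[0,0,0]]]'
```

```text
time_s: 4.45
position: [0.5192, 0.1751, 0.1354]
tcp_rot: [[0.438, 0.899, -0.0], [0.899, -0.438, -0.0], [-0.0, -0.0, -1.0]]
force: [0.2, 0.4, 0.1]
opening: 0.004
time_s: 4.75
position: [0.5192, 0.1751, 0.1345]
tcp_rot: [[0.438, 0.899, -0.0], [0.899, -0.438, -0.0], [-0.0, -0.0, -1.0]]
force: [-0.1, 0.0, 2.1]
opening: 0.009
```

```bash
python3 -m crank '[[[0,0,0.1],[0,0,0]],[[0,0,0],[0,0,0]],[[0,0,0],[0,0,0]]]'
python3 -m crank '[[[0,0,0.05],[0,0,0]],[[0,0,0],[0,0,0]],[[0,0,0],[0,0,0]]]'
python3 - <<'E'
from rig import capture
import cv2,numpy as np
o=[]
for n,(x,y) in dict(scene=(350,220),side=(280,260)).items():
    i=capture(n)['pixels'][y:y+80,x:x+66,::-1];o.append(cv2.resize(i,(400,480),interpolation=cv2.INTER_CUBIC))
cv2.imwrite('pics/a2.png',np.hstack(o))
E
```

```text
time_s: 5.05
position: [0.5192, 0.175, 0.1335]
tcp_rot: [[0.438, 0.899, -0.0], [0.899, -0.438, -0.0], [-0.0, -0.0, -1.0]]
force: [0.3, 0.0, 2.6]
opening: 0.006
time_s: 5.35
position: [0.5195, 0.1751, 0.1334]
tcp_rot: [[0.438, 0.899, 0.001], [0.899, -0.438, 0.0], [0.0, 0.001, -1.0]]
force: [-0.3, -0.1, 4.9]
opening: 0.011
```

View pics/a2.png

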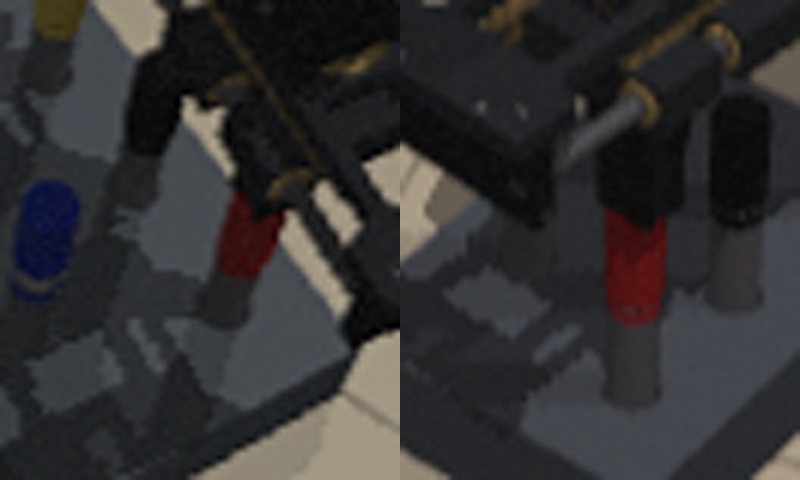

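The fingers sit on the red cap and the white neck has vanished; force is starting to rise at z≈0.1334. A little more to confirm the stop.

```bash
python3 -m crank '[[[0,0,0.05],[0,0,0]],[[0,0,0],[0,0,0]],[[0,0,0],[0,0,0]]]'
python3 -m crank '[[[0,0,0.05],[0,0,0]],[[0,0,0],[0,0,0]],[[0,0,0],[0,0,0]]]'
```

```text
time_s: 5.75
position: [0.5199, 0.1752, 0.1334]
tcp_rot: [[0.438, 0.899, 0.002], [0.899, -0.438, 0.0], [0.001, 0.001, -1.0]]
force: [0.1, 0.3, 6.9]
opening: 0.006
time_s: 6.05
position: [0.5202, 0.1752, 0.1333]
tcp_rot: [[0.438, 0.899, 0.002], [0.899, -0.438, 0.0], [0.001, 0.002, -1.0]]
force: [0.4, -0.5, 10.2]
opening: 0.005
```

Firm stop at 0.1333 with 10 N. Lift straight up, then over to blue.

```bash
python3 -m crank '[[[0,0,-0.2],[0,0,0]],[[0,0,-0.8],[0,0,0]],[[0,0,-1.5],[0,0,0]],[[0,0,-2],[0,0,0]],[[0,0,0],[0,0,0]],[[-0.4,1.4,0],[0,0,0]],[[-0.7,2.2,0],[0,0,0]],[[-0.7,2.2,0],[0,0,0]],[[-0.4,1.4,0],[0,0,0]],[[0,0,0],[0,0,0]],[[0,0,0],[0,0,0]],[[0,0,0],[0,0,0]]]'
python3 st.py
```

```text
time_s: 7.25
position: [0.5731, 0.1242, 0.1765]
tcp_rot: [[0.438, 0.899, -0.002], [0.899, -0.438, 0.0], [-0.001, -0.002, -1.0]]
force: [-0.5, 0.5, 1.1]
opening: 0.007
7.25 [0.5731 0.1242 0.1765] open 0.007346010858823743 F [-0.5   0.55  1.08]
[[0.438, 0.899, -0.002], [0.899, -0.438, 0.0], [-0.001, -0.002, -1.0]]
red cm tool [ 2.24 -7.    3.47]
blue cm tool [-0.02  0.28  3.35]
```

```bash
python3 -m crank '[[[0,0.2,0],[0,0,0]],[[0,0,0],[0,0,0]],[[0,0,0],[0,0,0]]]'
python3 st.py
python3 - <<'E'
from rig import capture
import cv2,numpy as np
o=[]
for n,(x,y) in dict(scene=(320,180),side=(250,220)).items():
    i=capture(n)['pixels'][y:y+120,x:x+100,::-1];o.append(cv2.resize(i,(400,480),interpolation=cv2.INTER_CUBIC))
cv2.imwrite('pics/a3.png',np.hstack(o))
E
```

```text
time_s: 7.55
position: [0.5759, 0.1232, 0.1772]
tcp_rot: [[0.438, 0.899, 0.0], [0.899, -0.438, -0.0], [0.0, 0.0, -1.0]]
force: [0.9, -0.3, -0.1]
opening: 0.005
7.55 [0.5759 0.1232 0.1772] open 0.004585524018110758 F [ 0.87 -0.27 -0.11]
[[0.438, 0.899, 0.0], [0.899, -0.438, -0.0], [0.0, 0.0, -1.0]]
red cm tool [ 2.21 -7.29  3.52]
blue cm tool [-0.06 -0.02  3.42]
```

View pics/a3.png

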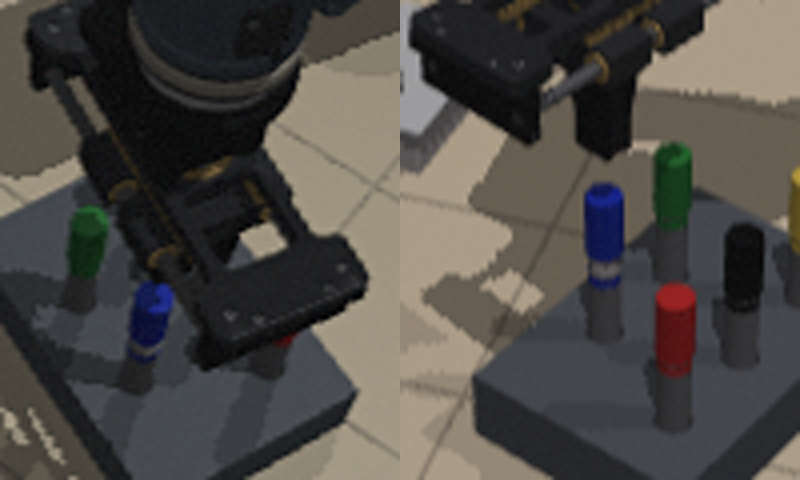

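Red is fully home with no white showing, and the fingertips are over blue. Lowering.

```bash
python3 -m crank '[[[-0.05,0,0.8],[0,0,0]],[[0,0,0.9],[0,0,0]],[[0,0,0.8],[0,0,0]],[[0,0,0.5],[0,0,0]],[[0,0,0],[0,0,0]],[[0,0,0],[0,0,0]],[[0,0,0],[0,0,0]]]'
python3 -m crank '[[[0,0,0.2],[0,0,0]],[[0,0,0.2],[0,0,0]],[[0,0,0.2],[0,0,0]],[[0,0,0],[0,0,0]],[[0,0,0],[0,0,0]]]'
python3 -m crank '[[[0,0,0.2],[0,0,0]],[[0,0,0.1],[0,0,0]],[[0,0,0],[0,0,0]],[[0,0,0],[0,0,0]]]'
```

```text
time_s: 8.35
position: [0.5762, 0.1224, 0.1473]
tcp_rot: [[0.438, 0.899, 0.001], [0.899, -0.438, 0.0], [0.0, 0.001, -1.0]]
force: [0.3, 0.1, -0.0]
opening: 0.007
time_s: 8.85
position: [0.5761, 0.1224, 0.1412]
tcp_rot: [[0.438, 0.899, 0.0], [0.899, -0.438, -0.0], [0.0, 0.0, -1.0]]
force: [0.2, 0.7, 1.9]
opening: 0.008
time_s: 9.25
position: [0.5759, 0.1224, 0.1379]
tcp_rot: [[0.438, 0.899, -0.0], [0.899, -0.438, -0.0], [-0.0, -0.0, -1.0]]
force: [0.6, 0.2, 1.7]
opening: 0.009
```

```bash
python3 -m crank '[[[0,0,0.15],[0,0,0]],[[0,0,0.15],[0,0,0]],[[0,0,0.1],[0,0,0]],[[0,0,0],[0,0,0]],[[0,0,0],[0,0,0]]]'
python3 -m crank '[[[0,0,0.1],[0,0,0]],[[0,0,0],[0,0,0]],[[0,0,0],[0,0,0]]]'
python3 -m crank '[[[0,0,0.07],[0,0,0]],[[0,0,0],[0,0,0]],[[0,0,0],[0,0,0]]]'
```

```text
time_s: 9.75
position: [0.5757, 0.1224, 0.1338]
tcp_rot: [[0.438, 0.899, -0.001], [0.899, -0.438, -0.0], [-0.0, -0.0, -1.0]]
force: [-0.6, -0.2, 1.6]
opening: 0.006
time_s: 10.05
position: [0.5762, 0.1224, 0.1334]
tcp_rot: [[0.438, 0.899, 0.001], [0.899, -0.438, 0.0], [0.0, 0.001, -1.0]]
force: [0.8, -0.4, 4.6]
opening: 0.003
time_s: 10.35
position: [0.5766, 0.1225, 0.1334]
tcp_rot: [[0.438, 0.899, 0.002], [0.899, -0.438, 0.0], [0.001, 0.002, -1.0]]
force: [0.4, 0.5, 7.5]
opening: 0.003
```

Same stop height (0.1334), with force rising to 7.5 N. Withdraw straight up, then shift back over so the cameras see the tray.

```bash
python3 -m crank '[[[0,0,0.04],[0,0,0]],[[0,0,0],[0,0,0]],[[0,0,-0.2],[0,0,0]],[[0,0,-0.8],[0,0,0]],[[0,0,-2],[0,0,0]],[[0,0,-3],[0,0,0]],[[0,0,-3],[0,0,0]],[[0,0,-1],[0,0,0]],[[0,0,0],[0,0,0]]]'
python3 -m crank '[[[2,-2,0],[0,0,0]],[[3,-4,0],[0,0,0]],[[3,-4,0],[0,0,0]],[[3,-4,0],[0,0,0]],[[3,-3,0],[0,0,0]],[[2,-2,0],[0,0,0]],[[0,0,0],[0,0,0]],[[0,0,0],[0,0,0]],[[0,0,0],[0,0,0]]]'
python3 - <<'E'
from rig import capture
import cv2,numpy as np
o=[]
for n,(x,y) in dict(scene=(310,180),side=(260,230)).items():
    i=capture(n)['pixels'][y:y+120,x:x+100,::-1];o.append(cv2.resize(i,(400,480),interpolation=cv2.INTER_CUBIC))
cv2.imwrite('pics/a4.png',np.hstack(o))
E
```

```text
time_s: 11.25
position: [0.5766, 0.1224, 0.2333]
tcp_rot: [[0.438, 0.899, 0.003], [0.899, -0.438, 0.0], [0.001, 0.003, -1.0]]
force: [-1.9, 0.2, -0.3]
opening: 0.004
time_s: 12.15
position: [0.4751, 0.3482, 0.2307]
tcp_rot: [[0.439, 0.898, -0.002], [0.898, -0.439, -0.002], [-0.002, -0.001, -1.0]]
force: [-0.4, -0.4, -0.4]
opening: -0.0
```

View pics/a4.png

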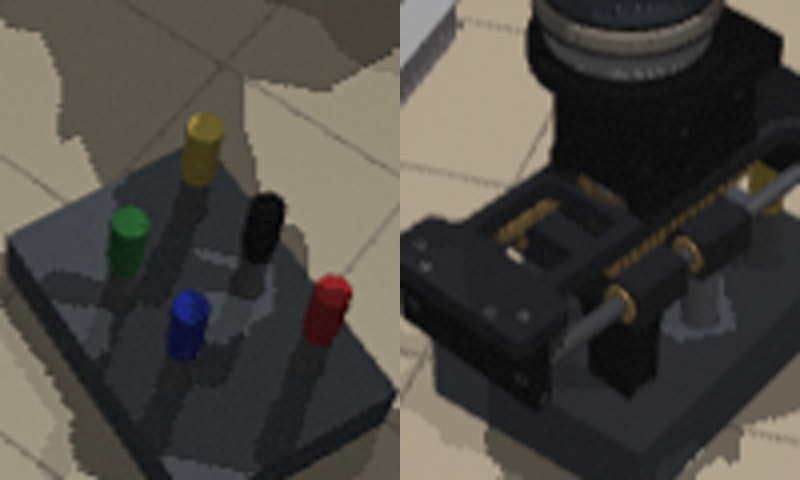

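The scene view shows all five markers upright with no white neck on red or blue. The arm is clear at z = 0.23, so I'm handing in.

```bash
python3 -c "
from rig import bot
print(bot.hand_in())"
```

```text
the job is handed in; nothing more can be done
None
```

I pressed the red cap and then the blue cap straight down with closed fingertips, withdrew, and handed the job in at about 12 s of the allowed 38 s.

- **Cap seating:** both caps met a firm stop with the fingertips at z ≈ 0.1334 m; a cap that is home has its top at 0.133 m. The last force readings while pressing were 10 N on red and 7.5 N on blue. I pushed blue 0.4 mm further before lifting and took no reading for that step.
- **Final picture:** the scene camera showed all five markers upright in their wells, with no white neck on red or blue. The side camera was blocked by the gripper at that moment. It had confirmed red home earlier, but blue's final state rests on the scene view and the force stop.
- **Clear of everything:** the arm was at z = 0.23 m and touching nothing when I handed in. I did not measure final marker positions numerically.
- **One disagreement:** my raw camera triangulation read heights about 3 mm low, so I corrected it using the known height of the fixed caps.

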